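# Lock out the spot welder and put the setting block back in its slot

### The job

First press the red mushroom stop on the yellow box all the way down so that the welder is locked out, and leave it down. Only then take the yellow setting block off the steel work stage and lay it back in its own yellow-labelled slot of the sloped rack, base down and flat on the slot's floor between its walls; set it down, do not drop it. Leave the blue block, which is still in use, and everything else on the bench as it is.

Things in the scene. Friction and masses are not known exactly. Their poses are not given: they have to be found in the camera images.
- yellow_block: Setting block to put away, 0.25 to 0.5 kg. Aluminium base 120 (x) by 56 (y) by 18 mm; on its middle a yellow rib 80 (x) by 28 (y) mm from 18 to 50 mm high, with an aluminium band: grip the rib, closing along y. Origin: centre of the underside, x along its length, z up. Ends alike. Starts flat on the stage, x within 52 degrees of the robot's x.
- slot_yellow: Sloped slot, yellow label plate: the yellow block's place, empty. Origin: centre of its floor; x up the slope (28 degrees, rising away from the robot), y across, z square out of the floor. Pocket 128 (x) by 64 (y) mm, walls 14 high, 6 thick; label plate x 70-82 mm, 36 high. The rack's light bar passes at x 86, z 88 mm. Block lies along x, may slide to the low wall.
- rack: Fixed rack, base plate 180 (x) by 285 (y) by 12 mm, carrying the three slots, whose floor centres lie at x 0, y -90, 0, 90, z 62 mm. Origin: centre of the underside; x points as the slots climb. A white light bar 14 mm thick along y, centre at x 35, z 180 mm, on two end posts, stands in the way of an upright tool over a slot; a tool tilted square to the slope passes below it.
- slot_blue: One of three like slots, 90 mm apart in varying order on the fixed rack; size, axes and light bar as slot_yellow. Blue label plate, end walls and stripe. Empty, and to stay empty.
- slot_green: One of three like slots, 90 mm apart in varying order on the fixed rack; size, axes and light bar as slot_yellow. Green label plate and end walls. Filled by a fixed green block of the yellow one's shape.
- stage: Fixed steel work stage, a plate 200 (x) by 180 (y) by 18 mm thick on the bench; the yellow block starts on it. Origin: centre of the underside.
- stop_box: Fixed yellow control box 80 by 80 by 60 mm high with the red mushroom stop on top. Origin: centre of the underside.
- stop_top (a point): Middle of the top of the red mushroom stop (40 mm across, flat-topped, 100 mm above the bench when up). Pressed straight down it goes 8 mm to a hard stop against about 4 N of friction and stays where it is left: no spring lifts it.
- stop (a joint): Travel of the mushroom stop in m: 0 up, 0.008 fully down.
- blue_block: A second setting block, lying on the bench nearer the robot; bystander, to be left alone. Aluminium base 120 (x) by 56 (y) by 18 mm; on its middle a blue rib 80 (x) by 28 (y) mm from 18 to 50 mm high, with an aluminium band: grip the rib, closing along y. Origin: centre of the underside, x along its length, z up. Ends alike. 
- screwdriver: Screwdriver 190 mm long, lying on the bench right of the robot. Loose bystander, not to be disturbed. Origin: centre of the underside.
- flask: Red flask 68 mm across, 220 mm tall, left of the rack. Loose bystander, not to be disturbed. Origin: centre of the underside.
- tub: White tub 80 mm across, 80 mm tall, behind the stage. Loose bystander, not to be disturbed. Origin: centre of the underside.
- spray: Spray can 52 mm across, 170 mm tall, right of the stage. Loose bystander, not to be disturbed. Origin: centre of the underside.
- carton: Flat cardboard carton 120 (x) by 160 (y) by 50 mm, at the left. Loose bystander, not to be disturbed. Origin: centre of the underside.
There are look-alikes about, which are no part of the job. What is shaped like the yellow_block but brown or green is not meant.

How it is judged:
On the way, in this order (a step that is already met when the one before it is completed fails the run):
1. the stop is pressed fully down (past 6 mm of its 8 mm) while the yellow block still lies where it was (within 15 mm) (value of joint stop above 0.006 m and distance of yellow_block from where it was at the start of the episode below 0.015 m), for 0.1 s.
2. the yellow block is lifted off the stage by the fingers (its underside more than 45 mm above the bench) (height (world z) of yellow_block above 0.045 m and contact force between the fingers and yellow_block above 1 N), for 0.1 s.
At the end, for the whole second after the job is handed in: The stop is down (over 6 mm); the yellow block rests base down in the yellow slot, its origin within 10 mm along, 8 mm across and 4 mm above the centre of the slot's floor, flat to 0.08 rad and in line to 0.15 rad, still; the blue block and the five bystanders are within 30 mm of where they were (value of joint stop above 0.006 m and x of yellow_block in the frame of slot_yellow between -0.01 and 0.01 m and y of yellow_block in the frame of slot_yellow between -0.008 and 0.008 m and z of yellow_block in the frame of slot_yellow between -0.003 and 0.004 m and angle between the x axis of yellow_block and the x axis of slot_yellow, either way round below 0.15 rad and angle between the z axis of yellow_block and the z axis of slot_yellow, either way round below 0.08 rad and angle between yellow_block's own z axis and vertical below 1 rad and linear speed of yellow_block below 0.02 m/s and distance of each of blue_block, screwdriver, flask, tub, spray, carton from where it was at the start of the episode below 0.03 m); the robot touches nothing.
It fails at once if the yellow block is dropped: it moves faster than 0.5 m/s with no finger on it (a free fall of over 12 mm) (linear speed of yellow_block above 0.5 m/s and not (contact force between the fingers and yellow_block above 0.05 N)).
It fails at once if the blue block or another bystander is moved by more than 30 mm (distance of any of blue_block, screwdriver, flask, tub, spray, carton from where it was at the start of the episode above 0.03 m).
It also fails if it takes over 45 s, if anything falls off the work surface, if the arm or the gripper's body presses on something with over 40 N, if the wrist force passes 120 N, or if a joint passes its speed limit or range.

### The arm

A 6-joint arm with a two-finger parallel gripper is mounted at the origin on the work surface. World frame = base frame: x ahead of the robot, y to its left, z up, the work surface at z = 0. Lengths are in m, angles in rad, forces in N, time in s.
With the tool pointing down it reaches from about 0.275 to 0.75 m from the base axis. Payload 10.2 kg.
Tool frame: the origin (TCP) lies at the very end of the fingers, on their centre line; the grasp point (between the pads) lies ctrl.grip_point_offset behind it (ctrl.grip_point_offset is the distance from the TCP to the grasp point, in m); z points along the fingers, y is the direction in which the jaws open and shut (so a half turn about z gives the same grasp; the last joint's range is limited). The gripper opens to 88 mm and grips with 3 to 60 N. Pads are 18 mm wide; open, the fingers measure 123 mm over their backs; the gripper's body (75 mm by 187 mm) begins 45 mm behind the grasp point.
Start: joints at [-1.568, 0.313, 1.498, -0, 1.331, -0.223], TCP at [0.118, -0.512, 0.239] pointing down, gripper open.
Joint ranges: [-2.94, 2.94], [-0.97, 2.17], [0.19, 2.56], [-1.23, 4.37], [0.02, 3.11], [-2.88, 2.88]. Speed limits (rad/s): [2.39, 2.39, 3.01, 3.14, 3.14, 3.14].

### API

Orientations are given as a unit quaternion [w, x, y, z].
In Python, from rig import ctrl gives the robot as it stands. Calls block until the motion is done:
- ctrl.move_ptp(position, orientation): joint-space move of the TCP to a pose.
- ctrl.move_linear(position, frame=None, feed=0.15, until_force=None): straight line of the TCP; frame=None keeps the orientation; feed is the mean speed in m/s. With until_force (N) it stops when the force on the tool has changed by that much, and returns True; else False.
- ctrl.movej(angles): joint-space move.
- ctrl.ungrasp() and ctrl.grab(grip_force=None): open the fingers fully, or close them until they stop; grip_force is the grip in N (None keeps the last).
- ctrl.hold(seconds).
- ctrl.inverse_kinematics(position, orientation): joint angles nearest the present ones, or None.
- ctrl.observe(): the state.
- ctrl.capture(name): name is "scene" or "side" or "wrist"; returns the picture (400x640x3 uint8, red, green, blue); there is no depth.
- ctrl.camera_params(name): a dict with "K" (3x3 intrinsics, pixels), "dist" ([k1, k2, p1, p2, k3] as OpenCV has them; the pictures are not rectified), "R" (3x3) and "t" (3): a world point X has camera coordinates R X + t; the wrist camera has in their place "tool_from_camera" (4x4, takes a point from camera to tool coordinates, whose origin is the TCP and whose axes are the flange's). Camera axes: x right, y down, z forward; pixel columns grow to the right and rows downward; lengths in m; the calibration is good to about 2 mm. A picture is of the moment at which its call begins: read the wrist's pose just before it. camera_params takes no time and is no camera call.
A pose or a line that the arm cannot do raises ctrl.Unreachable and nothing moves.
- ctrl.hand_in(): hands the job in, once; it reports no verdict.
The state is a dict: "t": time; "q": joint angles; "joint_velocities": joint speeds; "joint_torque": joint torques, N m; "position": TCP position; "tool_rot": TCP orientation; "contact_force": force on the tool from outside, world axes, zero at the start; "wrist_torque": the same for the moment, N m; "width": opening from 0.0 (shut) to 1.0 (fully open).
Only numpy, scipy, OpenCV 4.12 (cv2) and the standard library are available. Lean on these libraries where they do the work, as an engineer would, in place of code of your own. Each camera call takes 0.05 s, during which the arm holds its last target.

## Working session

There is one attempt and no reset: what is moved stays moved. The work goes in short steps, each a Python script; the robot and the scene stay as the last script left them, time stands still between calls to the robot, and variables do not carry over. Pictures are saved under pics/ and viewed, and the job is handed in when it is done.

```bash
mkdir -p pics; ls; python3 - <<'E'
from rig import ctrl
import cv2,json,numpy as np
s=ctrl.observe();print(s);print(ctrl.grip_point_offset)
for n in ("scene","side","wrist"):
    im=ctrl.capture(n);cv2.imwrite(f"pics/{n}0.png",im[:,:,::-1])
    print(n,ctrl.camera_params(n))
E
```

```text
pics
{'t': 0.0, 'q': array([-1.56841029e+00,  3.13462067e-01,  1.49843420e+00, -2.49525460e-05,
        1.33100799e+00, -2.23354117e-01]), 'joint_velocities': array([-0.0009342 , -0.00127117, -0.00040964,  0.00041515, -0.00084701,
        0.00048102]), 'joint_torque': array([ 1.44250873e-03, -4.02204287e+01, -2.52264833e+01,  6.94943103e-02,
        3.52864293e-02, -1.04858659e-04]), 'position': array([ 0.1175146 , -0.51142307,  0.23815598]), 'tool_rot': array([-6.53141482e-04,  9.93636384e-01,  1.12633502e-01,  6.02650765e-05]), 'contact_force': array([-0.67581045,  0.4156054 , -0.98559192]), 'wrist_torque': array([-0.01187725,  0.00943487, -0.01040017]), 'width': 1.0001062699468601}
0.0187
scene {'K': array([[449.19799675,   0.        , 320.01760087],
       [  0.        , 449.19799675, 195.82982346],
       [  0.        ,   0.        ,   1.        ]]), 'dist': array([-0.1053082,  0.       ,  0.       ,  0.       ,  0.       ]), 'R': array([[-8.00123309e-01,  5.99835368e-01,  4.70069827e-04],
       [ 4.69581740e-01,  6.26864582e-01, -6.21718413e-01],
       [-3.73223363e-01, -4.97
[... 442 characters left out ...]
 0.14678435,  0.611583  , -0.77744491]]), 't': array([-0.47748633,  0.15916897,  1.74039006])}
wrist {'K': array([[283.61504303,   0.        , 319.5947609 ],
       [  0.        , 283.61504303, 200.21276816],
       [  0.        ,   0.        ,   1.        ]]), 'dist': array([0.01229545, 0.        , 0.        , 0.        , 0.        ]), 'tool_from_camera': array([[ 3.61963716e-04, -9.56718911e-01, -2.91013390e-01,
         7.54323937e-02],
       [ 9.99998879e-01,  7.69039708e-04, -1.28444784e-03,
         4.92691161e-04],
       [ 1.45265640e-03, -2.91012599e-01,  9.56718118e-01,
        -1.45201744e-01],
       [ 0.00000000e+00,  0.00000000e+00,  0.00000000e+00,
         1.00000000e+00]])}
```

View pics/scene0.png

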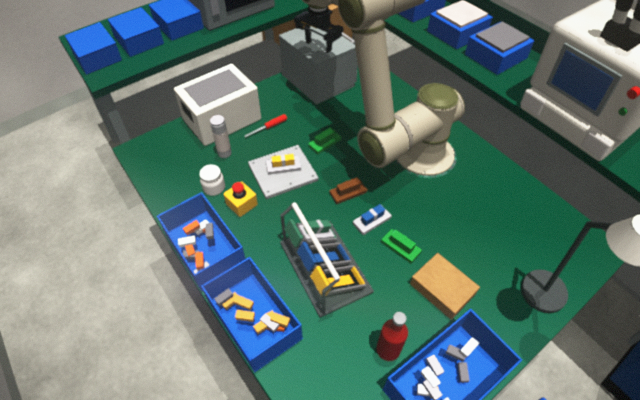

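View pics/side0.png

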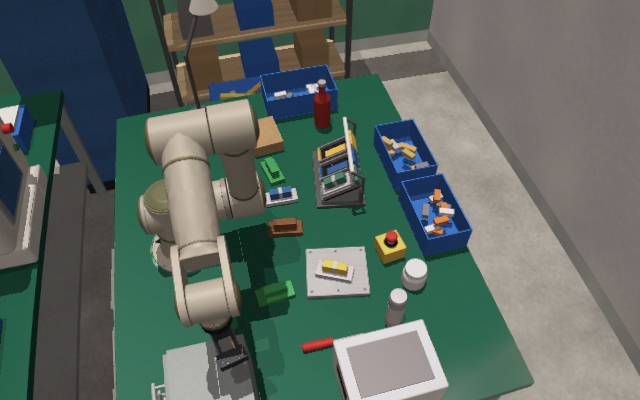

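View pics/wrist0.png

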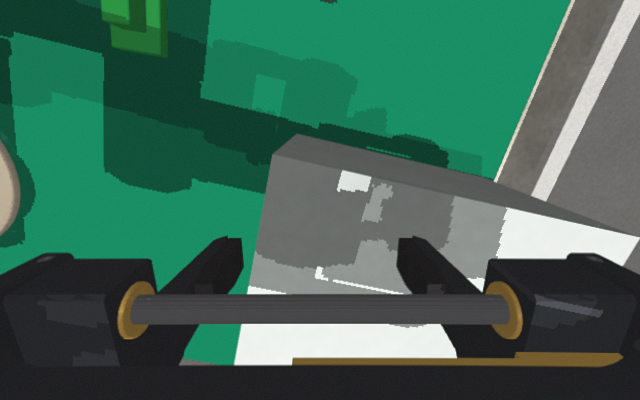

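The scene camera shows the stop at (238,188), the yellow rib at (284,160) and the yellow slot at about (335,278), at the left end of the rack. In the side camera they are at (392,237), (335,267) and (338,150).

```bash
cat > h.py <<'E'
import numpy as np,cv2
from scipy.spatial.transform import Rotation as Ro
from rig import ctrl
def q2R(q): return Ro.from_quat([q[1],q[2],q[3],q[0]]).as_matrix()
def R2q(R):
    x=Ro.from_matrix(R).as_quat(); return np.array([x[3],x[0],x[1],x[2]])
def cam(n,st=None):
    p=ctrl.camera_params(n)
    if n=="wrist":
        T=np.eye(4);T[:3,:3]=q2R(st["tool_rot"]);T[:3,3]=st["position"]
        W=T@p["tool_from_camera"];R=W[:3,:3].T;t=-R@W[:3,3]
    else: R,t=np.array(p["R"]),np.array(p["t"])
    return dict(K=p["K"],d=p["dist"],R=R,t=t)
def ray(c,uv):
    n=cv2.undistortPoints(np.array(uv,float).reshape(-1,1,2),c["K"],c["d"]).reshape(-1,2)
    d=np.c_[n,np.ones(len(n))]@c["R"]; return -c["R"].T@c["t"],d/np.linalg.norm(d,axis=1,keepdims=True)
def onz(c,uv,z):
    o,d=ray(c,uv); return o+d*((z-o[2])/d[:,2])[:,None]
def tri(c1,u1,c2,u2):
    A=np.zeros((3,3));b=np.zeros(3);L=[]
    for c,u in((c1,u1),(c2,u2)):
        o,d=ray(c,u);P=np.eye(3)-np.outer(d[0],d[0]);A+=P;b+=P@o;L.append((o,P))
    x=np.linalg.solve(A,b);return x,[np.linalg.norm(P@(x-o)) for o,P in L]
def proj(c,X):
    return cv2.projectPoints(np.array(X,float).reshape(-1,3),cv2.Rodrigues(c["R"])[0],c["t"],c["K"],c["d"])[0].reshape(-1,2)
E
python3 - <<'E'
from h import *
for n,rs in (("scene",{"stop":(215,170,262,220),"blk":(255,140,310,180),"rack":(270,195,380,315)}),("side",{"stop":(365,220,415,265),"blk":(305,250,370,290),"rack":(300,110,375,215)})):
    im=cv2.imread(f"pics/{n}0.png");hsv=cv2.cvtColor(im,cv2.COLOR_BGR2HSV);c=cam(n)
    for k,(a,b,e,f) in rs.items():
        cv2.imwrite(f"pics/z_{n}_{k}.png",cv2.resize(im[b:f,a:e],None,fx=6 if k=="rack" and 0 else (5 if k=="rack" else 9),fy=5 if k=="rack" else 9,interpolation=cv2.INTER_NEAREST))
        H=hsv[b:f,a:e]
        m=((cv2.inRange(H,(0,140,90),(7,255,255))|cv2.inRange(H,(173,140,90),(180,255,255))) if k=="stop" else cv2.inRange(H,(18,110,90),(35,255,255)))
        ct,_=cv2.findContours(m,cv2.RETR_EXTERNAL,cv2.CHAIN_APPROX_NONE)
        for q in ct:
            if cv2.contourArea(q)>8: 
                bx=cv2.boundingRect(q);M=cv2.moments(q);print(n,k,cv2.contourArea(q),(bx[0]+a,bx[1]+b,bx[2],bx[3]),M['m10']/M['m00']+a,M['m01']/M['m00']+b)
E
cd pics; python3 -c "
import cv2,numpy as np
def pad(i):
    o=np.zeros((560,560,3),np.uint8);o[:i.shape[0],:i.shape[1]]=i[:560,:560];return o
for k in('blk','rack','stop'):
    a,b=[cv2.imread(f'z_{n}_{k}.png') for n in('scene','side')]
    h=max(a.shape[0],b.shape[0]);w=a.shape[1]+b.shape[1]
    o=np.zeros((h,w,3),np.uint8);o[:a.shape[0],:a.shape[1]]=a;o[:b.shape[0],a.shape[1]:]=b
    s=min(1,800/w,600/h);cv2.imwrite(f'y_{k}.png',cv2.resize(o,None,fx=s,fy=s));print(k,s,a.shape,b.shape)"
```

```text
scene stop 82.0 (232, 182, 12, 11) 237.5060975609756 187.2032520325203
scene blk 77.5 (272, 156, 10, 11) 276.3311827956989 160.86881720430108
scene blk 76.0 (285, 154, 9, 11) 289.0657894736842 159.1184210526316
scene rack 149.5 (332, 274, 23, 14) 343.96767001114824 280.58416945373466
scene rack 100.0 (351, 266, 14, 19) 357.26 275.44666666666666
scene rack 317.5 (310, 265, 25, 30) 320.28871391076115 278.53228346456694
side stop 84.0 (386, 231, 11, 11) 391.14285714285717 236.11309523809524
side blk 98.5 (336, 262, 11, 13) 341.18104906937396 268.08460236886634
side blk 90.0 (322, 260, 11, 12) 326.9685185185185 265.4277777777778
side rack 21.5 (317, 148, 5, 12) 319.26356589147287 153.68992248062017
side rack 115.0 (325, 143, 21, 14) 335.04347826086956 149.45652173913044
side rack 66.5 (349, 130, 8, 20) 352.17543859649123 139.42606516290726
blk 0.7407407407407407 (360, 495, 3) (360, 585, 3)
rack 0.8648648648648649 (600, 550, 3) (525, 375, 3)
stop 0.9163802978235968 (450, 423, 3) (405, 450, 3)
```

View pics/y_blk.png

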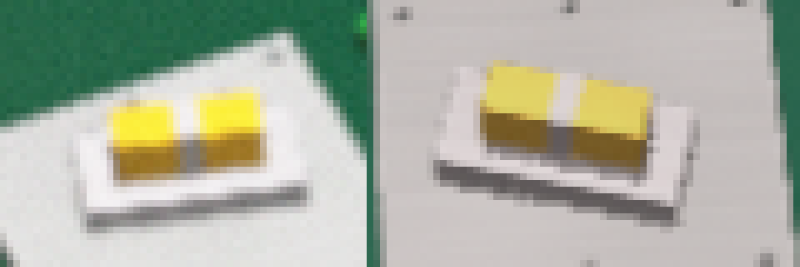

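View pics/y_rack.png

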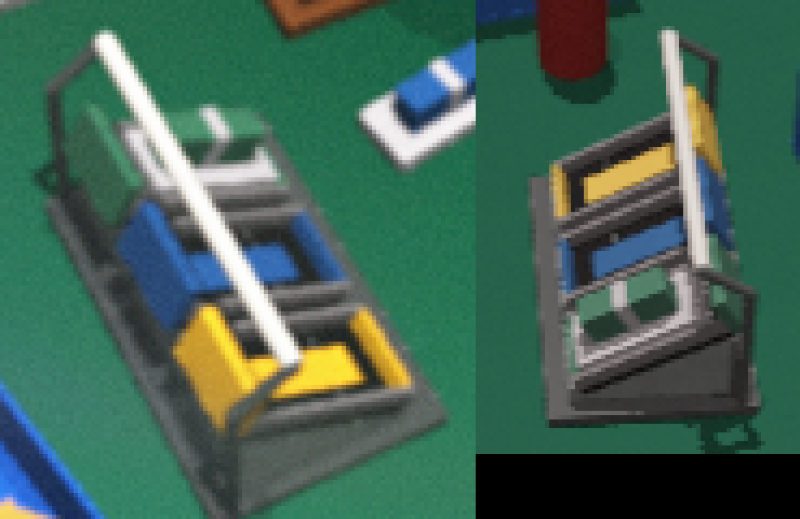

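View pics/y_stop.png

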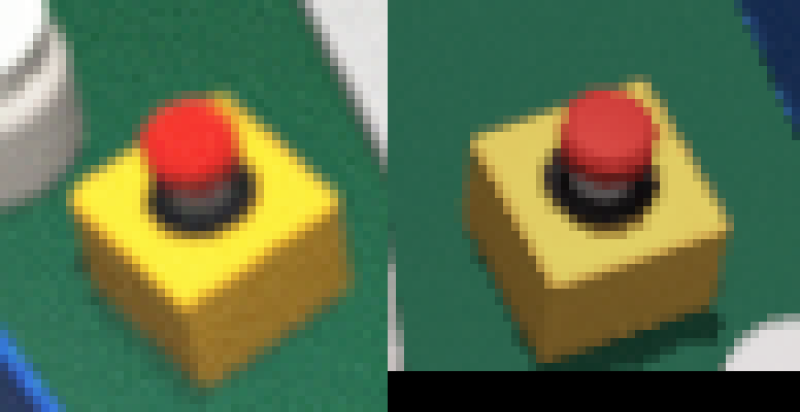

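```bash
python3 - <<'E'
from h import *
np.set_printoptions(precision=4,suppress=True)
S,D=cam("scene"),cam("side")
f=lambda z,s,ox,oy,x0=0:[(((a-x0)/s)-.5+ox,(b/s)-.5+oy) for a,b in z]
bs=f([(110,105),(255,92),(265,130),(115,145)],6.667,255,140)
bd=f([(488,65),(652,87),(645,135),(482,113)],6.667,305,250,366.7)
for c,p in((S,bs),(D,bd)):
    P=onz(c,p,.068);print(P.mean(0),"rib len/w",np.linalg.norm(P-np.roll(P,-1,0),axis=1), P)
print("tri",tri(S,np.mean(bs,0),D,np.mean(bd,0)))
ls=f([(290,355),(105,40)],4.324,270,195);ld=f([(670,35),(700,262)],4.324,300,110,475.7)
E=[tri(S,ls[i],D,ld[i]) for i in(0,1)];print("bar",E,np.linalg.norm(E[0][0]-E[1][0]))
for c,l in((S,ls),(D,ld)):print(onz(c,l,.187))
bar=np.array([e[0] for e in E]);y=bar[0]-bar[1];y[2]=0;y/=np.linalg.norm(y);x=np.array([y[1],-y[0],0]);print("x",x)
o=bar.mean(0)-.035*x;o[2]=0
print("rack o",o,"slot",o+.09*y)
print("stop",tri(S,(237.5,186.3),D,(391.1,235.5)),onz(S,[(237.5,186.3)],.1),onz(D,[(391.1,235.5)],.1))
for k,u,v in(("spray",(218,120),(398,293)),("tub",(209,173),(415,267)),("flask",(400,318),(322,84))):print(k,tri(S,u,D,v))
E
```

```text
[ 0.4759 -0.242   0.068 ] rib len/w [0.0773 0.0284 0.0792 0.0293] [[ 0.5031 -0.2742  0.068 ]
 [ 0.4361 -0.2357  0.068 ]
 [ 0.4476 -0.2098  0.068 ]
 [ 0.5167 -0.2483  0.068 ]]
[ 0.4755 -0.2444  0.068 ] rib len/w [0.0798 0.027  0.0785 0.0271] [[ 0.4439 -0.2159  0.068 ]
 [ 0.5171 -0.2477  0.068 ]
 [ 0.5065 -0.2726  0.068 ]
 [ 0.4345 -0.2413  0.068 ]]
tri (array([ 0.4756, -0.2434,  0.0664]), [np.float64(0.0003483926711068108), np.float64(0.00034839267110680267)])
bar [(array([0.6564, 0.2904, 0.186 ]), [np.float64(0.00025873969972166463), np.float64(0.0002587396997217397)]), (array([0.6081, 0.0298, 0.1862]), [np.float64(0.0010771025555992887), np.float64(0.0010771025555990422)])] 0.2649674429403315
[[0.6565 0.2909 0.187 ]
 [0.6095 0.03   0.187 ]]
[[0.6563 0.2892 0.187 ]
 [0.6069 0.0297 0.187 ]]
x [ 0.9833 -0.1821  0.    ]
rack o [0.5978 0.1665 0.    ] slot [0.6142 0.255  0.    ]
stop (array([ 0.6789, -0.2   ,  0.0946]), [np.float64(0.00016769229476632213), np.float64(0.00016769229476631516)]) [[ 0.6807 -0.1958  0.1   ]] [[ 0.677  -0.2034  0.1   ]]
spray (array([ 0.6067, -0.442 ,  0.1707]), [np.float64(0.0016155317838255163), np.float64(0.0016155317838256985)])
tub (array([ 0.7204, -0.3238,  0.0767]), [np.float64(0.001998963161393362), np.float64(0.0019989631613935356)])
flask (array([0.6152, 0.4781, 0.2094]), [np.float64(0.0030865587954796063), np.float64(0.003086558795479655)])
```

Triangulated heights and rib lengths match the given sizes. I'll refine with the wrist camera over the block, the stop and the rack.

```bash
cat >> h.py <<'E'
def down(yaw):
    x=np.array([np.cos(yaw),np.sin(yaw),0]);z=np.array([0,0,-1.]);return np.c_[x,np.cross(z,x),z]
def frame(x,z): return np.c_[x,np.cross(z,x),z]
def viewpose(X,R,rel=(0.02,0,0.2)): return np.array(X)-R@np.array(rel)
def snap(name):
    st=ctrl.observe();im=ctrl.capture("wrist")[:,:,::-1].copy();cv2.imwrite(f"pics/{name}.png",im)
    np.savez(f"pics/{name}.npz",position=st["position"],tool_rot=st["tool_rot"]);return st,im
E
python3 - <<'E'
from h import *
np.set_printoptions(precision=3,suppress=True)
tg={"blk":((.4757,-.243,.068),-26),"stop":((.679,-.2,.1),-26),"rack":((.614,.255,.07),-10.5)}
for k,(X,y) in tg.items():
    for a in(0,180):
        R=down(np.deg2rad(y+a));p=viewpose(X,R);print(k,a,p,ctrl.inverse_kinematics(p,R2q(R)))
# slot place
x=np.array([.9833,-.1821,0]);c,s=np.cos(np.deg2rad(28)),np.sin(np.deg2rad(28))
sx=c*x+s*np.array([0,0,1]);sz=-s*x+c*np.array([0,0,1])
for sg in(1,-1):
    R=frame(sg*sx,-sz)
    for h in(.025,.12):print("slot",sg,ctrl.inverse_kinematics(np.array([.614,.255,.062])+h*sz,R2q(R)))
    print("slotview",ctrl.inverse_kinematics(viewpose([.614,.255,.07],R),R2q(R)))
E
```

```text
blk 0 [ 0.458 -0.234  0.268] [-0.701  0.269  1.48  -0.     1.393  1.323]
blk 180 [ 0.494 -0.252  0.268] [-0.683  0.359  1.358 -0.     1.425 -1.8  ]
stop 0 [ 0.661 -0.191  0.3  ] [-0.451  0.689  0.765 -0.     1.688  1.573]
stop 180 [ 0.697 -0.209  0.3  ] [-0.452  0.823  0.53  -0.     1.789 -1.569]
rack 0 [0.594 0.259 0.27 ] [ 0.23   0.582  1.016 -0.     1.543  1.984]
rack 180 [0.634 0.251 0.27 ] [ 0.206  0.672  0.869 -0.     1.601 -1.181]
slot 1 [ 0.31   0.599  1.587 -0.431  0.561  2.385]
slot 1 [ 0.351  0.42   1.622 -0.377  0.706  2.345]
slotview [ 0.41   0.263  1.647 -0.357  0.849  2.35 ]
slot -1 [ 0.31   0.599  1.587 -0.431  0.561 -0.757]
slot -1 [ 0.351  0.42   1.622 -0.377  0.706 -0.797]
slotview [ 0.371  0.299  1.548 -0.322  0.896 -0.865]
```

```bash
python3 - <<'E'
from h import *
st=ctrl.observe();p=st["position"].copy();p[2]=.32;ctrl.move_linear(p)
R=down(np.deg2rad(154))
p=viewpose((.4757,-.243,.068),R);ctrl.move_ptp(p,R2q(R));ctrl.hold(.15);snap("wblk")
p=viewpose((.679,-.2,.1),R);ctrl.move_ptp(p,R2q(R));ctrl.hold(.15);snap("wstop")
print(ctrl.observe()["t"])
E
```

```text
3.775
```

View pics/wblk.png

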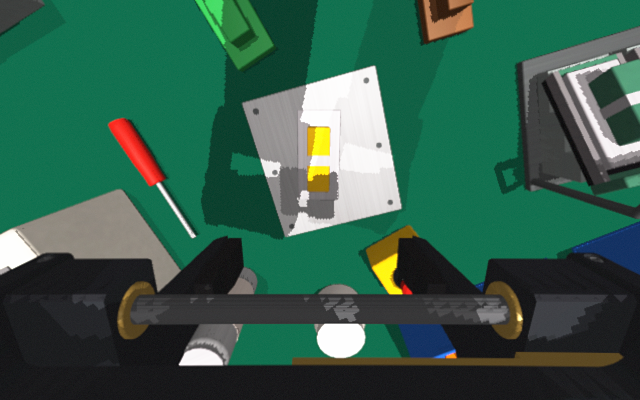

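View pics/wstop.png

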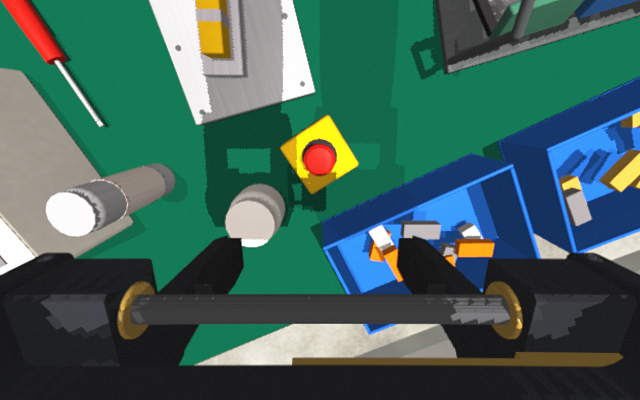

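The wrist views show the rib at about (318,158), nearly in line with the image columns, and the red cap at (319,157).

```bash
python3 - <<'E'
from h import *
np.set_printoptions(precision=4,suppress=True)
def ld(n):
    z=np.load(f"pics/{n}.npz");return cam("wrist",dict(position=z["position"],tool_rot=z["tool_rot"])),cv2.imread(f"pics/{n}.png")
c,im=ld("wblk");hsv=cv2.cvtColor(im,cv2.COLOR_BGR2HSV)
m=np.zeros(im.shape[:2],np.uint8);m[115:205,295:345]=cv2.inRange(hsv,(18,110,60),(35,255,255))[115:205,295:345]
y,x=np.nonzero(m);r=cv2.minAreaRect(np.c_[x,y].astype(np.float32));print("mask",r)
m2=np.zeros_like(m);m2[:]=m
print([(i,x[y==i].min(),x[y==i].max(),hsv[i,318].tolist()) for i in range(y.min(),y.max()+1,5) if (y==i).any()])
P=onz(c,cv2.boxPoints(r),.068);print(P,P.mean(0))
cv2.imwrite("pics/zb.png",cv2.resize(im[105:225,280:360],None,fx=5,fy=5,interpolation=cv2.INTER_NEAREST))
c2,im=ld("wstop");hsv=cv2.cvtColor(im,cv2.COLOR_BGR2HSV)
m=np.zeros(im.shape[:2],np.uint8);m[110:200,275:365]=(cv2.inRange(hsv,(0,140,80),(7,255,255))|cv2.inRange(hsv,(173,140,80),(180,255,255)))[110:200,275:365]
ct=max(cv2.findContours(m,0,1)[0],key=cv2.contourArea);print(cv2.minEnclosingCircle(ct),cv2.boundingRect(ct))
P=onz(c2,[cv2.minEnclosingCircle(ct)[0]],.1);print("stop",P)
cv2.imwrite("pics/zs.png",cv2.resize(im[105:205,270:370],None,fx=5,fy=5,interpolation=cv2.INTER_NEAREST))
E
```

```text
mask ((317.9999694824219, 158.5), (21.999996185302734, 64.99998474121094), 0.0)
[(126, np.int64(309), np.int64(309), [20, 67, 222]), (131, np.int64(307), np.int64(329), [30, 229, 254]), (136, np.int64(307), np.int64(329), [30, 224, 254]), (141, np.int64(307), np.int64(329), [30, 234, 254]), (146, np.int64(307), np.int64(329), [30, 229, 254]), (151, np.int64(307), np.int64(329), [30, 233, 254]), (166, np.int64(307), np.int64(328), [27, 179, 254]), (171, np.int64(307), np.int64(329), [28, 240, 254]), (176, np.int64(307), np.int64(329), [22, 231, 148]), (181, np.int64(307), np.int64(328), [22, 231, 149]), (186, np.int64(307), np.int64(328), [21, 229, 149]), (191, np.int64(309), np.int64(327), [19, 152, 136])]
[[ 0.5026 -0.2744  0.068 ]
 [ 0.4319 -0.2386  0.068 ]
 [ 0.4433 -0.2153  0.068 ]
 [ 0.5148 -0.2495  0.068 ]] [ 0.4732 -0.2444  0.068 ]
((319.0746154785156, 158.8880615234375), 16.185239791870117) (303, 144, 33, 31)
stop [[ 0.676  -0.2003  0.1   ]]
```

View pics/zb.png

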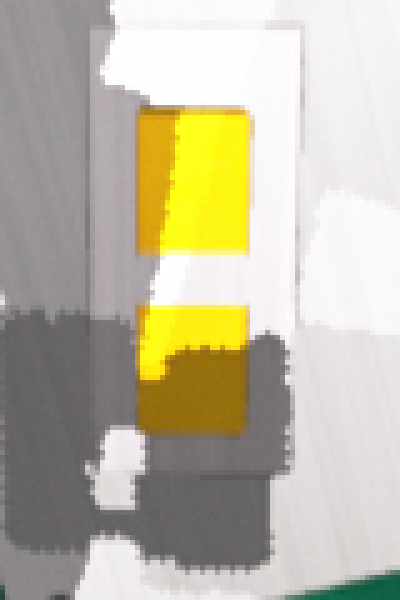

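View pics/zs.png

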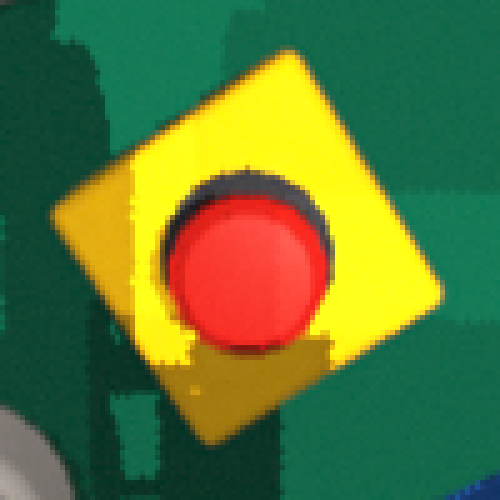

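```bash
python3 - <<'E'
from h import *
R=down(np.deg2rad(154));q=R2q(R)
ctrl.grab(10)
s=np.array([.677,-.2005,0])
ctrl.move_ptp(s+[0,0,.125],q)
print(ctrl.move_linear(s+[0,0,.086],feed=.03,until_force=20))
o=ctrl.observe();print(o["t"],o["position"],o["contact_force"],o["width"])
ctrl.hold(.15);o=ctrl.observe();print(o["t"],o["position"],o["contact_force"])
E
```

```text
True
6.8583 [ 0.6771114  -0.20053848  0.09216254] [-2.0735743   0.97789498  5.93934261] 0.0020181268366193197
7.0083 [ 0.67712556 -0.20053594  0.09217172] [-2.2268231   1.08164921  5.71999379]
```

The tip stopped at z = 0.0922 m, which matches the 92 mm height of the stop when fully down. Next is the rack view.

```bash
python3 - <<'E'
from h import *
ctrl.move_linear([.677,-.2005,.3],feed=.25)
ctrl.ungrasp()
x=np.array([.9833,-.1821,0]);c,s=np.cos(np.deg2rad(28)),np.sin(np.deg2rad(28))
sx=c*x+s*np.array([0,0,1]);sz=-s*x+c*np.array([0,0,1])
R=frame(-sx,-sz);p=viewpose([.614,.255,.07],R,(0.01,0,.19));print(p)
ctrl.move_ptp(p,R2q(R));ctrl.hold(.15);snap("wrack")
im=ctrl.capture("side")[:,:,::-1];cv2.imwrite("pics/side1.png",im)
cv2.imwrite("pics/side1z.png",cv2.resize(im[200:300,300:440],None,fx=5,fy=5,interpolation=cv2.INTER_NEAREST))
print(ctrl.observe()["t"])
E
```

```text
[0.53497206 0.2696354  0.24245476]
11.3833
```

View pics/wrack.png

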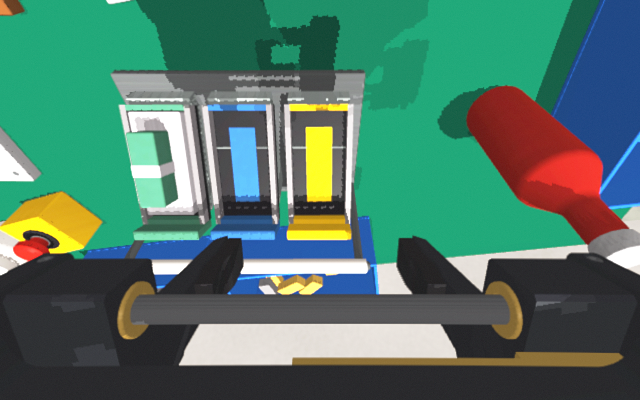

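View pics/side1z.png

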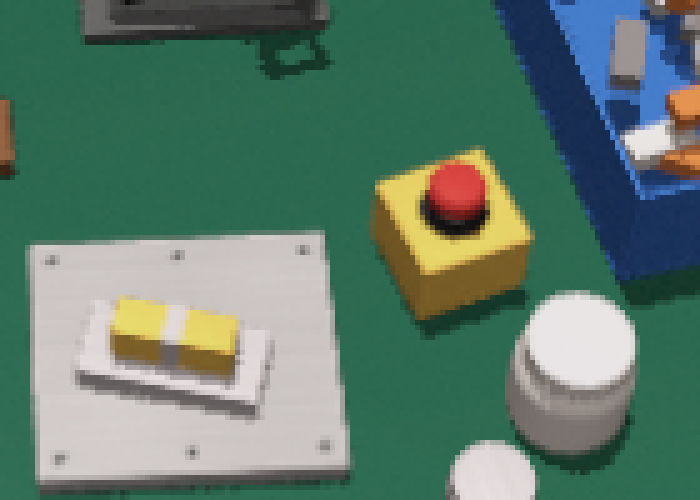

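The stop is visibly lower (side1z at 457,190). In the wrist view the yellow slot's floor stripe is at about (319,165) and its label plate at about (320,228). I'll zoom in to measure.

```bash
python3 - <<'E'
import cv2
im=cv2.imread("pics/wrack.png");cv2.imwrite("pics/zr.png",cv2.resize(im[60:260,200:380],None,fx=4,fy=3,interpolation=cv2.INTER_NEAREST))
E
```

```text
(no output)
```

View pics/zr.png

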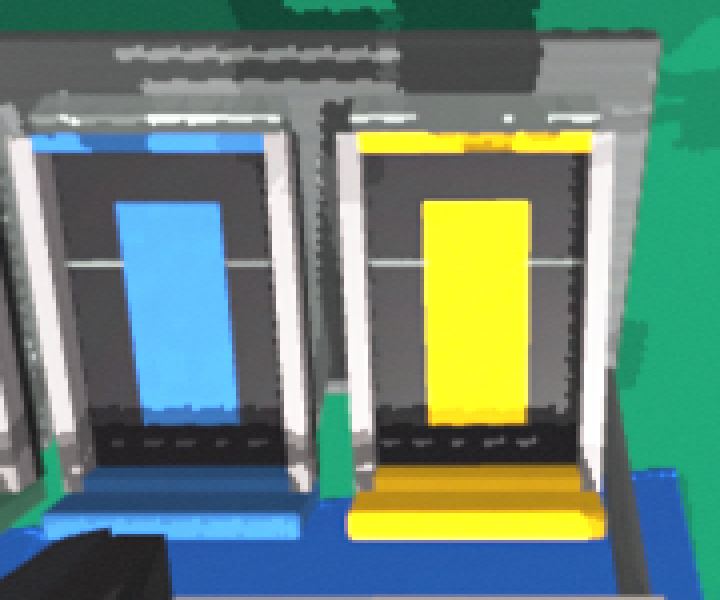

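```bash
python3 - <<'E'
from h import *
np.set_printoptions(precision=1,suppress=True)
z=np.load("pics/wrack.npz");c=cam("wrist",z)
im=cv2.imread("pics/wrack.png");hsv=cv2.cvtColor(im,cv2.COLOR_BGR2HSV)
x=np.array([.9833,-.1821,0]);C,s=np.cos(np.deg2rad(28)),np.sin(np.deg2rad(28))
sx=C*x+s*np.array([0,0,1]);sz=-s*x+C*np.array([0,0,1]);sy=np.cross(sz,sx)
o0=np.array([.6142,.255,.062]);F=np.c_[sx,sy,sz]
def pl(uv,h):
    o,d=ray(c,uv);oo=(o-o0)@F;dd=d@F;return (oo+dd*((h-oo[2])/dd[:,2])[:,None])*1e3
g=lambda L:[(a/4-.5+200,b/3-.5+60) for a,b in L]
print("stripe",pl(g([(422,202),(530,202),(528,424),(426,424)]),0))
print("stripe4",pl(g([(422,202),(530,202),(528,424),(426,424)]),.001))
print("line",pl(g([(368,263),(582,263)]),0))
print("low wall inner foot",pl(g([(365,153),(588,153)]),0), "low wall top inner z14",pl(g([(358,133),(592,133)]),.014))
print("L wall rim",pl(g([(336,134),(362,134),(348,470),(372,470)]),.014))
print("R wall rim",pl(g([(590,134),(613,134),(580,470),(602,480)]),.014))
print("label top",pl(g([(348,516),(605,514),(348,492),(605,492)]),.036))
# blue stripe
print("blue stripe",pl(g([(115,203),(219,203),(239,424),(143,424)]),0))
# light bar in wrist, other views: bar centre line
E
```

```text
stripe [[-46.7 -17.5   0. ]
 [-46.6  14.1   0. ]
 [ 43.8  14.5   0. ]
 [ 43.7 -17.7   0. ]]
stripe4 [[-46.7 -17.4   1. ]
 [-46.7  14.    1. ]
 [ 43.5  14.4   1. ]
 [ 43.4 -17.7   1. ]]
line [[-23.2 -34.    0. ]
 [-23.1  29.8   0. ]]
low wall inner foot [[-64.8 -33.5   0. ]
 [-64.7  30.5   0. ]] low wall top inner z14 [[-71.6 -33.9  14. ]
 [-71.6  30.1  14. ]]
L wall rim [[-71.3 -39.9  14. ]
 [-71.3 -32.8  14. ]
 [ 59.1 -41.3  14. ]
 [ 59.1 -33.9  14. ]]
R wall rim [[-71.2  29.6  14. ]
 [-71.2  35.9  14. ]
 [ 59.3  30.1  14. ]
 [ 63.7  37.   14. ]]
label top [[ 70.1 -39.3  36. ]
 [ 69.4  35.7  36. ]
 [ 60.1 -38.9  36. ]
 [ 60.2  35.4  36. ]]
blue stripe [[ -46.3 -107.     0. ]
 [ -46.3  -76.7    0. ]
 [  43.6  -76.7    0. ]
 [  43.6 -106.8    0. ]]
```

The stripe, walls and label agree to within 1 mm, and the sizes check (pocket width 64 mm, wall foot at −64.8 mm). The wrist camera and the fixed cameras differ by about 2 mm, so I'll use the mean. Now the grasp.

```bash
python3 - <<'E'
from h import *
R=down(np.deg2rad(153.8));q=R2q(R);b=np.array([.4742,-.2440,0])
ctrl.move_ptp(b+[0,0,.25],q)
ctrl.move_linear(b+[0,0,.09],feed=.2)
print(ctrl.move_linear(b+[0,0,.040],feed=.06,until_force=8))
o=ctrl.observe();print(o["t"],o["position"],o["contact_force"])
ctrl.grab(40);o=ctrl.observe();print(o["t"],o["width"]*88,o["contact_force"])
ctrl.move_linear(b+[0,0,.10],feed=.08)
ctrl.hold(.2);o=ctrl.observe();print(o["t"],o["width"]*88,o["contact_force"])
snap("whold")
im=ctrl.capture("side")[:,:,::-1];cv2.imwrite("pics/side2.png",im)
E
```

```text
False
15.1917 [ 0.47437849 -0.2441354   0.04029377] [-0.05644777 -0.13114205 -0.00943083]
16.125 27.412879168294733 [-0.12620719 -1.37162819  0.48278203]
17.225 27.44685164082514 [ 0.44800471  0.61333625 -4.00451483]
```

View pics/whold.png

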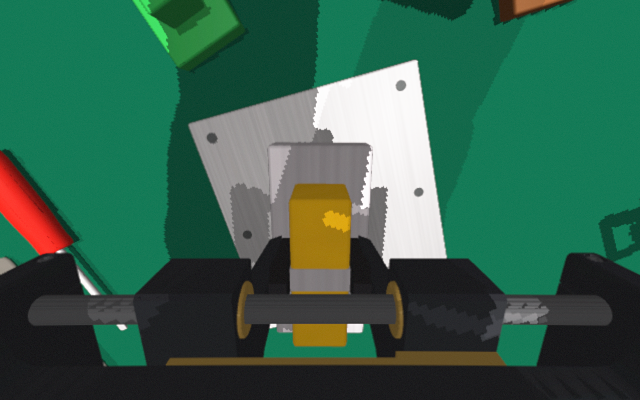

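View pics/side2.png

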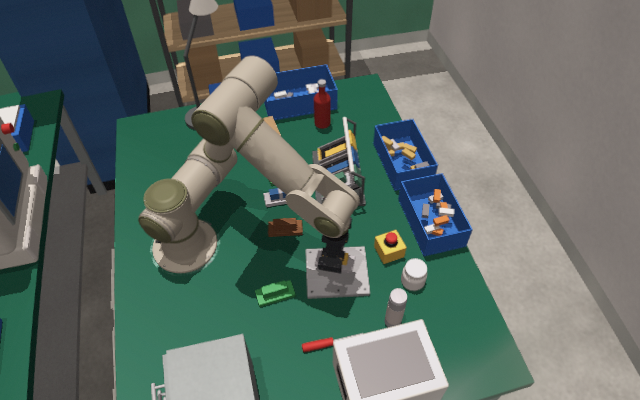

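```bash
python3 - <<'E'
from h import *
np.set_printoptions(precision=1,suppress=True)
p=ctrl.camera_params("wrist");T=p["tool_from_camera"];c=dict(K=p["K"],d=p["dist"],R=T[:3,:3].T,t=-T[:3,:3].T@T[:3,3])
print("rib top ends",onz(c,[(319,184),(319,197),(319,268),(319,291),(319,346)],-.028)*1e3)
print("rib sides",onz(c,[(291,197),(350,197),(291,240),(351,240)],-.028)*1e3)
print("rib foot",onz(c,[(319,184)],.004)*1e3)
print("base top end",onz(c,[(271,144),(370,144)],.004)*1e3)
im=cv2.imread("pics/whold.png");cv2.imwrite("pics/zh.png",cv2.resize(im[130:360,250:390],None,fx=4,fy=2.5,interpolation=cv2.INTER_NEAREST))
E
```

```text
rib top ends [[ 46.7  -0.5 -28. ]
 [ 40.9  -0.5 -28. ]
 [  6.5  -0.5 -28. ]
 [ -5.9  -0.5 -28. ]
 [-38.3  -0.5 -28. ]]
rib sides [[ 40.9 -12.5 -28. ]
 [ 40.9  12.9 -28. ]
 [ 20.7 -13.1 -28. ]
 [ 20.7  14.  -28. ]]
rib foot [[38.9 -0.5  4. ]]
base top end [[ 60.1 -25.3   4. ]
 [ 60.2  26.    4. ]]
```

View pics/zh.png

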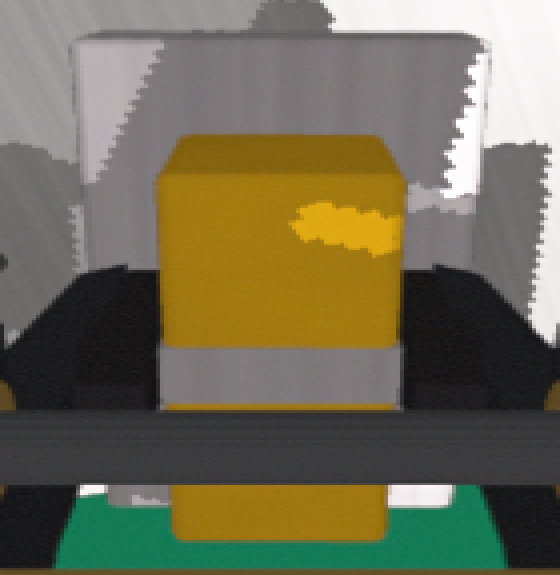

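The block sits centred in the fingers (base end at 60.1 mm, rib width symmetric within 0.5 mm). Moving to a staging pose over the slot and checking there.

```bash
cat >> h.py <<'E'
_x=np.array([.9833,-.1821,0]);_x/=np.linalg.norm(_x);_C,_s=np.cos(np.deg2rad(28)),np.sin(np.deg2rad(28));_z=np.array([0,0,1.])
sx=_C*_x+_s*_z;sz=-_s*_x+_C*_z;sy=np.cross(sz,sx)
RS=frame(-sx,-sz);o0=np.array([.6142,.255,.062]);slot=o0-.0007*sx-.0009*sy
E
python3 - <<'E'
from h import *
q=R2q(RS)
ctrl.move_linear([.4742,-.2440,.27],feed=.2)
ctrl.move_ptp([.43,.0,.32],R2q(down(np.deg2rad(162))))
ctrl.move_ptp(slot-.03*sx+.18*sz,q)
ctrl.move_linear(slot+.085*sz,feed=.12)
ctrl.hold(.2);o=ctrl.observe();print(o["t"],(o["position"]-slot)@np.c_[sx,sy,sz],o["width"]*88,o["contact_force"])
snap("wabove")
for n in("side","scene"):
    cv2.imwrite(f"pics/{n}3.png",ctrl.capture(n)[:,:,::-1])
a=cv2.imread("pics/side3.png")[105:215,295:405];b=cv2.imread("pics/scene3.png")[200:310,270:380]
cv2.imwrite("pics/z3.png",cv2.resize(np.hstack([a,b]),None,fx=3.6,fy=3.6,interpolation=cv2.INTER_CUBIC))
E
```

```text
21.675 [0.00012163 0.00020903 0.08556328] 27.565005576887682 [-0.22406035 -1.56334784 -5.01731956]
```

View pics/wabove.png

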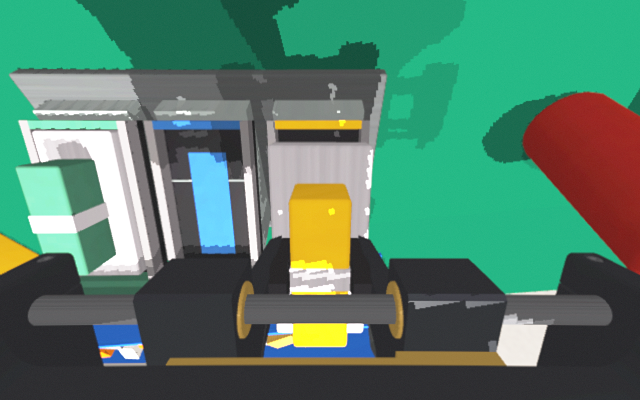

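View pics/z3.png

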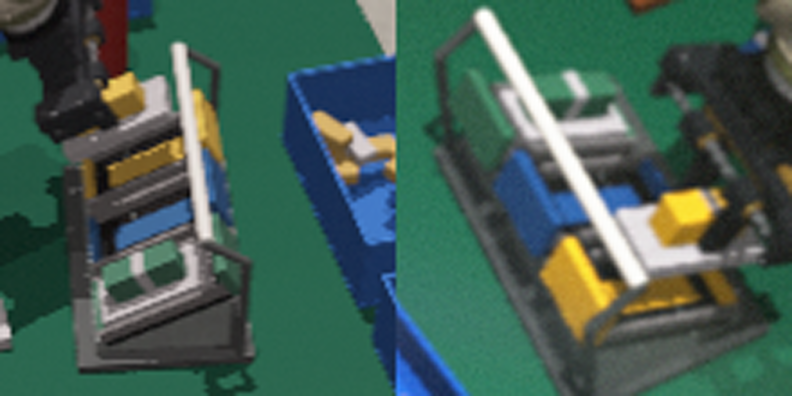

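```bash
python3 - <<'E'
from h import *
np.set_printoptions(precision=1,suppress=True)
p=ctrl.camera_params("wrist");T=p["tool_from_camera"];c=dict(K=p["K"],d=p["dist"],R=T[:3,:3].T,t=-T[:3,:3].T@T[:3,3])
im=cv2.imread("pics/wabove.png");h=cv2.cvtColor(im,cv2.COLOR_BGR2HSV)
m=cv2.inRange(h,(18,130,80),(35,255,255))[100:145,255:385]
y,x=np.nonzero(m);print(x.min()+255,x.max()+255,y.min()+100,y.max()+100)
print("inner wall top",onz(c,[(x.min()+254.5,y.min()+99.5),(x.max()+255.5,y.min()+99.5)],.0856-.014)*1e3)
print("inner wall foot",onz(c,[(x.min()+254.5,y.max()+100.5),(x.max()+255.5,y.max()+100.5)],.0856)*1e3)
cv2.imwrite("pics/za.png",cv2.resize(im[95:215,245:390],None,fx=5,fy=5,interpolation=cv2.INTER_NEAREST))
E
```

```text
275 361 120 129
inner wall top [[ 71.5 -33.2  71.6]
 [ 71.4  30.7  71.6]]
inner wall foot [[ 63.6 -35.7  85.6]
 [ 63.6  33.   85.6]]
```

View pics/za.png

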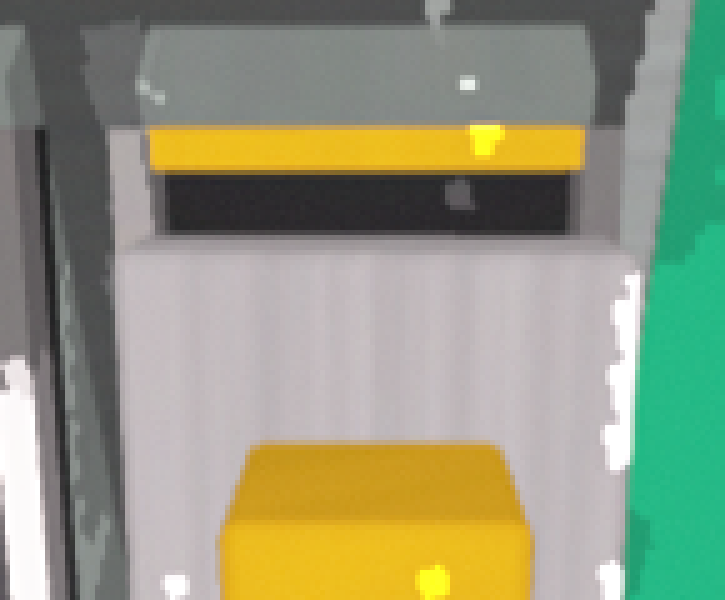

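The slot appears within about 1 mm of centre across and 0.4 mm along, against a clearance of ±4 mm. Lowering.

```bash
python3 - <<'E'
from h import *
F=np.c_[sx,sy,sz]
print(ctrl.move_linear(slot+.045*sz,feed=.08,until_force=8))
print(ctrl.move_linear(slot+.019*sz,feed=.02,until_force=6))
o=ctrl.observe();print(o["t"],(o["position"]-slot)@F*1e3,o["width"]*88,o["contact_force"]@F)
E
```

```text
False
True
23.4917 [-0.06476898 -0.02826137 22.90966594] 27.692395897935523 [-0.53274113 -0.41212521  5.43321763]
```

```bash
python3 - <<'E'
from h import *
F=np.c_[sx,sy,sz]
print(ctrl.move_linear(slot+.0205*sz,feed=.02,until_force=10))
o=ctrl.observe();print(o["t"],(o["position"]-slot)@F*1e3,o["contact_force"]@F)
ctrl.ungrasp()
ctrl.move_linear(slot+.12*sz,feed=.1)
ctrl.move_linear(slot-.03*sx+.2*sz,feed=.2)
ctrl.hold(.2);o=ctrl.observe();print(o["t"],o["width"],o["contact_force"])
snap("wend")
for n in("side","scene"):
    cv2.imwrite(f"pics/{n}4.png",ctrl.capture(n)[:,:,::-1])
a=cv2.imread("pics/side4.png")[105:215,295:405];b=cv2.imread("pics/scene4.png")[200:310,270:380]
cv2.imwrite("pics/z4.png",cv2.resize(np.hstack([a,b]),None,fx=3.6,fy=3.6,interpolation=cv2.INTER_CUBIC))
E
```

```text
True
23.7 [-0.03629474 -0.07154235 22.83087231] [-0.85430307 -1.54258118  7.22735789]
26.6 0.9986662297319351 [0.27972927 0.54859149 0.43756069]
```

View pics/wend.png

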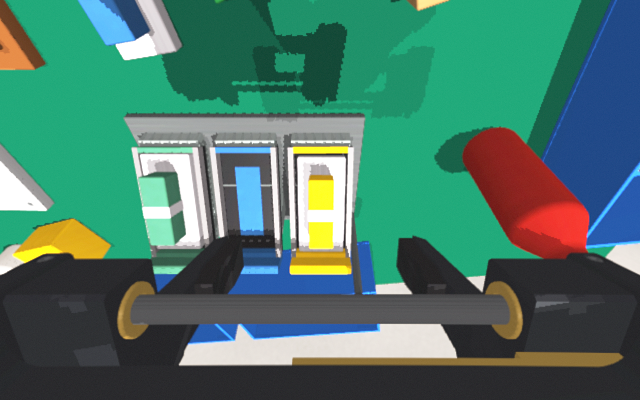

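View pics/z4.png

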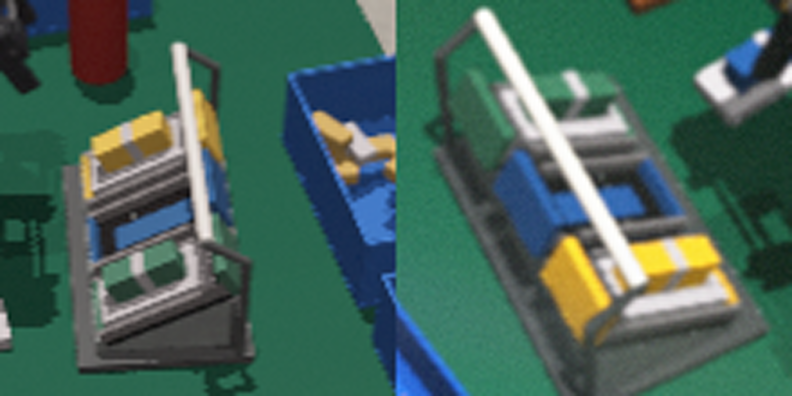

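View pics/side4.png

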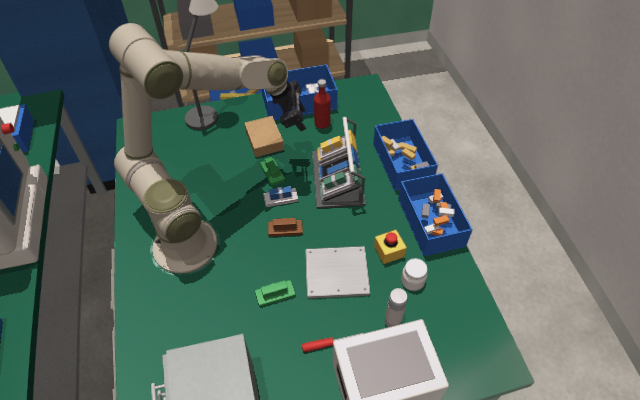

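The block sits in the yellow slot, the stop is down and the bystanders look undisturbed. One numeric check of the block's pose, then hand in.

```bash
python3 - <<'E'
from h import *
np.set_printoptions(precision=1,suppress=True)
z=np.load("pics/wend.npz");c=cam("wrist",z);F=np.c_[sx,sy,sz]
im=cv2.imread("pics/wend.png");h=cv2.cvtColor(im,cv2.COLOR_BGR2HSV)
cv2.imwrite("pics/ze.png",cv2.resize(im[130:285,270:370],None,fx=6,fy=3.8,interpolation=cv2.INTER_NEAREST))
m=cv2.inRange(h,(18,130,80),(35,255,255));m[:165]=0;m[250:]=0;m[:,:295]=0;m[:,345:]=0
y,x=np.nonzero(m);print(x.min(),x.max(),y.min(),y.max())
for r in(185,195,230,240): print(r,x[y==r].min(),x[y==r].max())
def pl(uv,hh):
    o,d=ray(c,uv);oo=(o-slot)@F;dd=d@F;return (oo+dd*((hh-oo[2])/dd[:,2])[:,None])*1e3
print(pl([(x[y==r].min()-.5,r) for r in(185,240)]+[(x[y==r].max()+.5,r) for r in(185,240)],.05))
print("ends",pl([(320,y.min()-.5),(320,y.max()+.5)],.05))
E
```

```text
297 344 175 249
185 309 333
195 309 332
230 309 332
240 310 331
[[-34.4 -13.2  50. ]
 [ 29.4 -12.8  50. ]
 [-34.5  13.5  50. ]
 [ 29.3  12.1  50. ]]
ends [[-45.8  -0.9  50. ]
 [ 41.1  -0.9  50. ]]
```

View pics/ze.png

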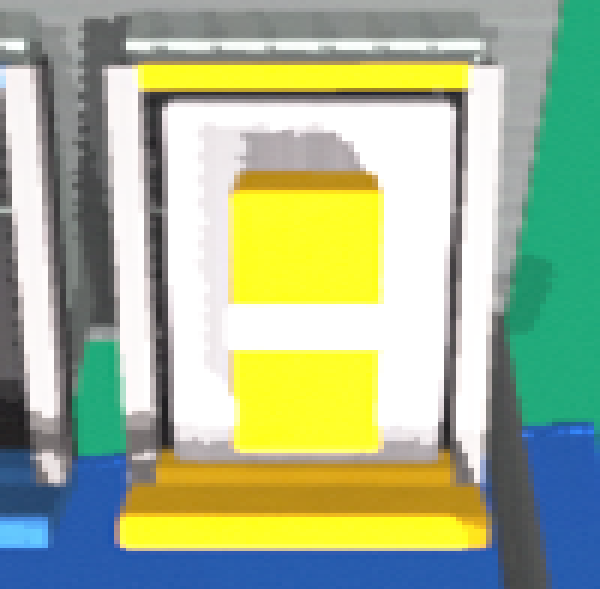

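```bash
python3 - <<'E'
from rig import ctrl
print(ctrl.hand_in(),ctrl.observe()["t"])
E
```

```text
the job is handed in; nothing more can be done
the job is handed in; nothing more can be done
```

I pressed the stop fully down first, then put the yellow block away in the yellow-labelled slot. I handed the job in at about 26.8 s of the 45 s allowed; handing in gives no verdict.

- **Stop:** the closed fingertips came to rest at z = 0.0922 m, against 0.092 m for fully down. The later side pictures still show the stop down.
- **Block placing:** I gripped the rib (measured 27.4 mm) and carried the block over with the tool tilted square to the slope. I lowered it until it touched the floor, about 0.9 mm higher than I had calculated, and only then released it.
- **Block pose:** the last wrist picture shows the block flat between the slot walls. It is within about 1 mm of centre along and across, and in line within about 0.02 rad.
- **Rest of the bench:** in the last side picture the blue block and the five bystanders look unmoved. I judged this by eye and did not measure it. The gripper is clear of everything, with contact force under 1 N.
- **Disagreement between cameras:** the wrist camera and the fixed cameras differed by about 2 mm throughout. I used the mean of the two, well inside the slot's 4 mm clearance.

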